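Wedge the rocking block heater

ROBOT

A 6-joint arm with a two-finger parallel gripper is mounted at the origin on the work surface. World frame = base frame: x ahead of the robot, y to its left, z up, the work surface at z = 0. Lengths are in mm, angles in rad, forces in N, time in s.
With the tool pointing down it reaches from about 275 to 1000 mm from the base axis. Payload 8.4 kg.
Tool frame: the origin (TCP) lies at the very end of the fingers, on their centre line; the grasp point (between the pads) lies 19 mm behind it; z points along the fingers, y is the direction in which the jaws open and shut (so a half turn about z gives the same grasp; the last joint's range is limited). The gripper opens to 85 mm and grips with 20 to 120 N. Pads are 22 mm wide; open, the fingers measure 114 mm over their backs; the gripper's body (76 mm by 85 mm) begins 54 mm behind the grasp point. The pads swing forward as they close: fully open they stand 13 mm farther back than shut.
Start: joints at [1.186, 0.353, 1.633, -0, 1.155, -0.002], TCP at [233.448, 579.767, 231.281] pointing down, gripper open.
Joint ranges: [-2.63, 2.63], [-0.92, 2.1], [0.06, 2.66], [-1.3, 4.44], [0, 2.69], [-3.02, 3.02]. Speed limits (rad/s): [2.22, 2.22, 2.79, 3.14, 3.14, 3.14].

INTERFACE

Orientations are given as [roll, pitch, yaw] about the fixed x, y, z axes, in that order (R = Rz(yaw) Ry(pitch) Rx(roll)).
In Python, from rig import readout, grab_frame, calibration, r gives the robot as it stands. The module is installed in compiled form; this text tells all that it offers.
- The arm moves only by the tool play_rows, never from a script. Its argument "rows" is a list of rows, each a list of 3 entries, a list of its own where there are three numbers: the closure in counts, from 0 (fully open) to 255 (shut), then the shift along the tool's x, y, z in cm, then the turn, a rotation vector about the tool's x, y, z in rad. In form: [[gripper, [dx, dy, dz], [rx, ry, rz]], ...]. A call has 1 to 12 rows; each row is the pose to reach, as a shift and turn from the pose commanded when the call began, along the tool's axes at that moment; what a row does not reach only later rows make up. A row lasts 1/12 s, in which the tool goes at most 41.7 mm and 7.16 degrees, less where a joint would pass 70% of its speed; a pose out of reach is approached as far as the arm can. A call with a gripper value outside its range is refused whole. The fingers move at their own pace and stop on an object; "squeeze" is the grip in N (left out, the last holds). Time passes only in rows, so rows that repeat a pose let the fingers close. It gives the time, the measured TCP pose, the force and the opening at its end, in the units of the state.
- readout.sense(): the state, without advancing time (a new reading comes with each control period).
- grab_frame(name): name is "scene" or "top" or "wrist"; returns (picture, depth): 384x512x3 uint8, red, green, blue; 384x512 float32, mm along the optical axis (not along the pixel's ray), 0 where there is no reading.
- calibration(name): a dict with "vfov" (degrees; the focal length in pixels is half the picture's height over the tangent of half this angle, whatever the lens; pixels are square), "cx", "cy" (the principal point, pixels), "k1" (the pictures are not rectified: a ray, as slopes to the right and down, at radius r is drawn at 1 + k1 r^2 times it, then the intrinsics apply), "cam_to_world" (4x4, takes a point from camera to world coordinates). Camera axes: x right, y down, z forward; pixel columns grow to the right and rows downward; lengths in mm; the calibration is good to about 2 mm. A picture is of the moment at which its call begins: read the wrist's pose just before it. calibration takes no time and is no camera call; for the wrist camera it gives the pose at the moment of the call.
- r.sign_off(): hands the job in, once; it reports no verdict.
The state is a dict: "clock": time; "qpos": joint angles; "qvel": joint speeds; "joint_efforts": joint torques, N m; "eef_pos": TCP position; "tcp_rot": TCP orientation; "contact_force": force on the tool from outside, world axes, zero at the start; "wrist_torque": the same for the moment, N m; "opening": opening from 0.0 (shut) to 1.0 (fully open).
Only numpy, scipy, OpenCV 4.12 (cv2) and the standard library are available. Lean on these libraries where they do the work, as an engineer would, in place of code of your own. Each camera call takes 0.05 s, during which the arm holds its last target.

TASK

The white block heater rocks because one of its four feet, the one under the blue dot, is too short. Push the orange wedge, thin end first, along the bench under that foot until the heater no longer rocks, without jacking the heater up or shoving it along, and test by pressing down on the blue dot. Finish while still pressing down on the dot, firmly enough that a loose heater would rock, with the heater staying level on the wedge; pick nothing up and leave the cups, bottles and jar alone.

Things in the scene. Friction and masses are not known exactly. Their poses are not given: they have to be found in the camera images.
- heater: white case, 200 mm (own x) by 240 (own y), 2 to 3 kg, loose; origin: centre of its footprint at bench level, z up. Flat top 107 above the bench, underside 22; a block 25 high on top at x -75 to 25, y -40 to 80. Domed feet at x +-78, y +-98. The foot at (78, -98) is short: the case rests level on the other three, and 2 to 5 N down on that corner makes it dip until that foot meets the bench
- short_foot (a point): point of the heater on the short foot's axis, at the level of the good feet's soles (bench level). The foot is a black rubber dome of 24 mm diameter whose lowest point is 5 to 11 mm above this point; axes as the heater's
- press_mark (a point): centre of the blue dot (32 mm diameter) on the heater's flat top, straight above the short foot, 107 mm above the bench; place to press; axes as the heater's
- wedge: loose orange wedge 130 mm long (own x), 60 wide, 0.12 kg; origin: centre of its underside, on the bench, z up. Thin end, 3 high, at x = 65; its top rises evenly to 21 at x = -25, then a flat tail 21 high to the upright back face at x = -65, to push against. At the start the thin end is 25 to 90 mm short of the short foot and points roughly at it, along the heater's +y
- cup_a: clear plastic cup, 84 mm across the rim, 110 tall; bystander; origin at the centre of its underside
- cup_b: clear plastic cup like cup_a; bystander; origin at the centre of its underside
- cup_c: clear plastic cup like cup_a; bystander; origin at the centre of its underside
- bottle_a: small white bottle, 40 mm across, 85 tall; bystander; origin at the centre of its underside
- bottle_b: small white bottle with a blue cap, 40 mm across, 85 tall; bystander; origin at the centre of its underside
- jar: amber glass jar with a blue cap, 60 mm across, 75 tall; bystander; origin at the centre of its underside
Mind the look-alikes: they are no part of the job. Of the things like the wedge, leave any that is turquoise; of the rest the larger one is meant.

How it is judged (in metres and radians):
At the end, for the whole second after the job is handed in: Fingers press down on the heater (over 3 N, within 50 mm of the blue dot) and keep pressing; it stays level within 0.015 rad and within 30 mm of where it stood; the wedge lies flat on the bench under the short foot and carries over 0.5 N (contact force between the fingers and heater above 3 N and horizontal distance between the grasp point and press_mark below 0.05 m and contact force between wedge and heater above 0.5 N and angle between heater's own z axis and vertical below 0.015 rad and x of short_foot in the frame of wedge below 0.066 m and y of short_foot in the frame of wedge between -0.032 and 0.032 m and height (world z) of wedge below 0.004 m and distance of heater from where it was at the start of the episode below 0.03 m and linear speed of each of heater, wedge below 0.01 m/s); the arm keeps its last pose, push and grip.
It fails at once if the wedge is lifted or tipped up (height (world z) of wedge above 0.02 m or angle between wedge's own z axis and vertical above 0.5 rad).
It fails at once if the heater is lifted or tipped far over (height (world z) of heater above 0.02 m or angle between heater's own z axis and vertical above 0.2 rad).
It fails at once if a cup, bottle or jar is moved by more than 30 mm (distance of any of cup_a, cup_b, cup_c, bottle_a, bottle_b, jar from where it was at the start of the episode above 0.03 m).
It also fails if it takes over 48 s, if anything falls off the work surface, if the arm or the gripper's body presses on something with over 40 N, if the wrist force passes 120 N, or if a joint passes its speed limit or range.

## Working session

There is one attempt and no reset: what is moved stays moved. The work goes in short steps, Python scripts to look and compute and a tool call to move; the robot and the scene stay as the last step left them, time stands still between calls to the robot, and variables do not carry over. Pictures are saved under pics/ and viewed, and the job is handed in when it is done.

Besides the shell and the picture viewer there is one more tool, called after "Request:" as a command line: name --argument value ..., lists and objects as JSON in quotes. play_rows: Moves the arm, as the interface text tells. Its arguments: {"type":"object","properties":{"rows":{"type":"array"},"squeeze":{"type":"number"}},"required":["rows"]}

```bash
mkdir -p pics
cat > h.py <<'E'
import numpy as np,cv2
from rig import readout, grab_frame, calibration, r
def save(name,fn):
    c=calibration(name); p,d=grab_frame(name)
    cv2.imwrite('pics/'+fn+'.png',p[:,:,::-1]); np.savez('pics/'+fn+'.npz',p=p,d=d,**{k:np.array(v) for k,v in c.items()})
def load(fn): return np.load('pics/'+fn+'.npz')
def pix(z,u,v,depth=None,height=None):
    H=z['p'].shape[0]; f=H/2/np.tan(np.radians(float(z['vfov']))/2)
    a=np.array([(u-float(z['cx']))/f,(v-float(z['cy']))/f]); k=float(z['k1']); s=a.copy()
    for _ in range(30): s=a/(1+k*(s@s))
    ray=np.array([s[0],s[1],1.]); T=z['cam_to_world']
    if height is not None:
        d=T[:3,:3]@ray; t=(height-T[2,3])/d[2]; return T[:3,3]+t*d
    if depth is None: depth=z['d'][int(round(v)),int(round(u))]
    return T[:3,:3]@(ray*depth)+T[:3,3]
E
python3 - <<'E'
from h import *
save('scene','s0');save('top','t0')
print(readout.sense())
for n in('s0','t0'):
  z=load(n);print({k:z[k] for k in('vfov','cx','cy','k1','cam_to_world')})
E
```

```text
{'clock': 0.1, 'qpos': array([ 1.18557851e+00,  3.53578740e-01,  1.63406149e+00,  4.96241328e-06,
        1.15519757e+00, -2.36355421e-03]), 'qvel': array([-6.26803810e-05, -2.25384245e-03, -1.41439076e-03, -1.63522096e-04,
        2.36887344e-03,  1.15834661e-03]), 'joint_efforts': array([-1.39259711e-03, -6.06354904e+01, -3.42816639e+01,  3.94667850e-06,
        3.95844720e-03,  2.87200578e-05]), 'eef_pos': array([233.29774477, 579.36414202, 230.63610809]), 'tcp_rot': array([-3.14034753e+00, -7.48043380e-06,  2.75873638e+00]), 'contact_force': array([0.11517633, 0.11255993, 0.11627535]), 'wrist_torque': array([ 0.00346765, -0.02762845, -0.02259682]), 'opening': 1.004427175505771}
{'vfov': array(43.50894651), 'cx': array(250.08193909), 'cy': array(193.19238051), 'k1': array(-0.04322745), 'cam_to_world': array([[-3.10042896e-01,  5.21184588e-01, -7.95135226e-01,
         1.68079185e+03],
       [ 9.50691906e-01,  1.76676575e-01, -2.54892699e-01,
         4.06783449e+02],
       [ 7.63562219e-03, -8.34956294e-01, -5.50263286e-01,
         9.01702675e+02],
       [ 0.00000000e+00,  0.00000000e+00,  0.00000000e+00,
         1.00000000e+00]])}
{'vfov': array(44.81049541), 'cx': array(254.92137579), 'cy': array(195.53964029), 'k1': array(-0.13812052), 'cam_to_world': array([[ 7.21119068e-02, -9.74015182e-01,  2.14695827e-01,
         2.38234241e+02],
       [-9.97396544e-01, -7.04041343e-02,  1.56010064e-02,
        -1.19685933e-01],
       [-8.01432076e-05, -2.15261895e-01, -9.76556353e-01,
         1.52121631e+03],
       [ 0.00000000e+00,  0.00000000e+00,  0.00000000e+00,
         1.00000000e+00]])}
```

View pics/s0.png

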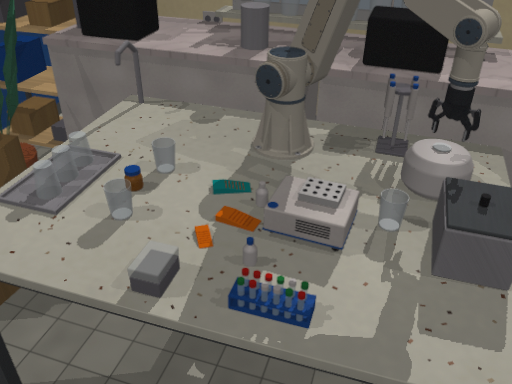

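View pics/t0.png

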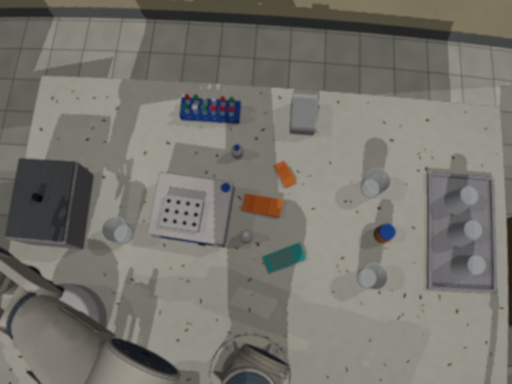

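Run:
```python
from h import *
for n,(a,b,c,d) in {'t0':(135,130,310,280),'s0':(180,160,380,280)}.items():
  z=load(n);p=z['p'][b:d,a:c]
  s=4
  cv2.imwrite('pics/'+n+'c.png',cv2.resize(p,None,fx=s,fy=s,interpolation=cv2.INTER_CUBIC)[:,:,::-1])
```

```text
(no output)
```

View pics/t0c.png

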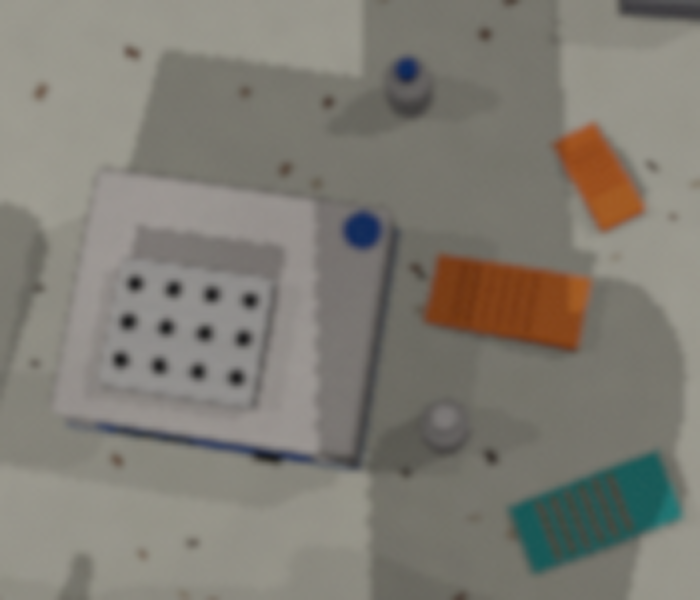

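View pics/s0c.png

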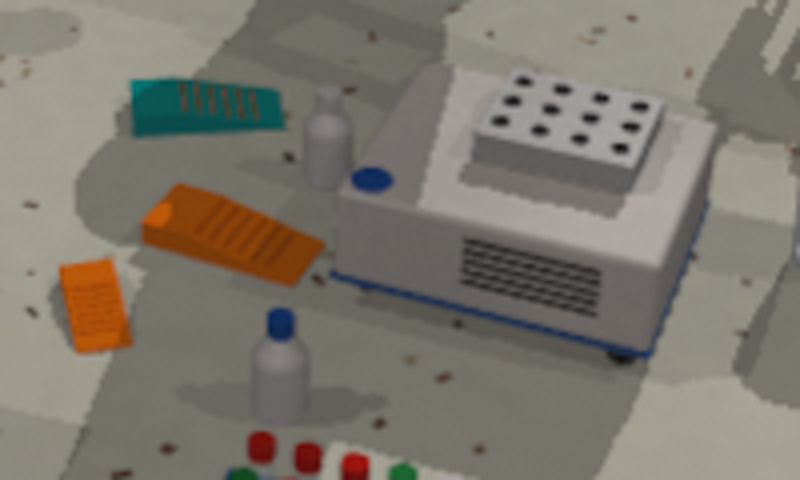

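Run:
```python
from h import *
z=load('t0')
def c(x,y,h): 
    P=pix(z,135+x/4-.4,130+y/4-.4,height=h); return np.round(P[:2],1)
print('dot',c(362,230,107), pix(z,225,187))
for q in((98,170),(392,208),(354,460),(55,413)): print('heater',c(*q,107))
print('wedge thin L/R', c(438,256,3),c(425,321,3)); print('back', c(592,279,21),c(578,349,21))
print('sceneDot',pix(load('s0'),180+372/4,160+180/4,height=107),pix(load('s0'),180+372/4,160+180/4))
s=load('s0')
f=lambda x,y,h:np.round(pix(s,180+x/4-.4,160+y/4-.4,height=h)[:2],1)
print('s wedge thin',f(325,240,3),f(292,284,3),'back',f(180,185,21),f(143,218,21), f(143,240,0))
print('bottles s', f(278,418,0),f(325,182,0)); print('bottles t',c(405,70,85),c(447,412,85))
```

```text
dot [569.4 117.3] [569.92122819 117.77327399 105.88105874]
heater [603.  330.4]
heater [588.7  95.4]
heater [389.6 108.1]
heater [408.1 341.4]
wedge thin L/R [576.   60.7] [520.2  67.2]
back [561.8 -68. ] [502.6 -60.1]
sceneDot [570.20917826 120.79423604 107.        ] [567.97599985 120.2191641  105.40199843]
s wedge thin [514.3  69.1] [576.   61.7] back [504.2 -55.5] [555.6 -67. ] [556.2 -67.5]
bottles s [719.9  97.8] [434.   44.6]
bottles t [709.7  96. ] [434.5  40.9]
```

The candidates are the large orange wedge at top (262,206), the small orange one at (285,174) and the turquoise one at (284,258). The crop shows the large orange one has its thin end pointing at the dot corner, so that is the wedge. It is 128 mm long when measured, with its centre at about (540,0), and the dot is at (569.5,118).

First I'll move high above the tail.

Request:
play_rows --rows '[[0, [-51.1, -46.4, 0], [0, 0, 1.31]], [0, [-51.1, -46.4, 0], [0, 0, 1.31]], [0, [-51.1, -46.4, 0], [0, 0, 1.31]], [0, [-51.1, -46.4, 0], [0, 0, 1.31]], [0, [-51.1, -46.4, 0], [0, 0, 1.31]], [0, [-51.1, -46.4, 0], [0, 0, 1.31]], [0, [-51.1, -46.4, 0], [0, 0, 1.31]], [0, [-51.1, -46.4, 0], [0, 0, 1.31]], [0, [-51.1, -46.4, 0], [0, 0, 1.31]], [0, [-51.1, -46.4, 0], [0, 0, 1.31]], [0, [-51.1, -46.4, 0], [0, 0, 1.31]], [0, [-51.1, -46.4, 0], [0, 0, 1.31]]]'

```text
clock: 1.1
eef_pos: [451.5, 127.7, 231.3]
tcp_rot: [3.142, -0.0, 1.445]
contact_force: [1.4, 0.2, 0.2]
opening: 0.999
```

Request:
play_rows --rows '[[0, [-15.5, 10.2, 0], [0, 0, 0]], [0, [-15.5, 10.2, 0], [0, 0, 0]], [0, [-15.5, 10.2, 0], [0, 0, 0]], [0, [-15.5, 10.2, 0], [0, 0, 0]], [0, [-15.5, 10.2, 0], [0, 0, 0]], [0, [-15.5, 10.2, 6], [0, 0, 0]], [0, [-15.5, 10.2, 12], [0, 0, 0]], [0, [-15.5, 10.2, 12], [0, 0, 0]], [0, [-15.5, 10.2, 12], [0, 0, 0]]]'

```text
clock: 1.85
eef_pos: [528.6, -36.5, 104.9]
tcp_rot: [-3.13, 0.001, 1.448]
contact_force: [-2.0, -0.1, -1.7]
opening: 0.998
```

Run:
```python
from h import *
s=readout.sense();print(s['eef_pos'],s['tcp_rot'],s['contact_force'],s['qpos'])
save('wrist','w1');print(load('w1')['cam_to_world'][:3,3])
```

```text
[528.62421872 -36.50326324 104.93107626] [-3.13036324e+00  5.47409376e-04  1.44814433e+00] [-1.9789687  -0.10772134 -1.74636368] [-7.17903689e-02  3.72863181e-01  1.93472775e+00  3.23750055e-05
  8.45244440e-01  5.08430813e-02]
[539.4334394   38.86117462 248.08162128]
```

View pics/w1.png

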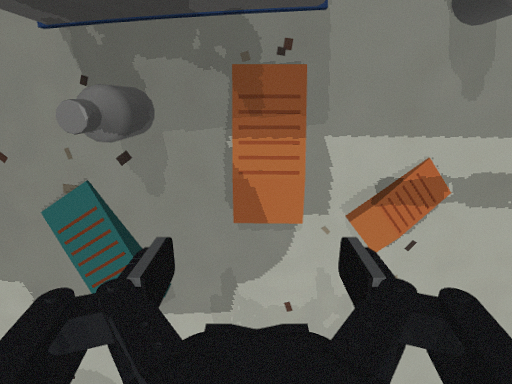

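Run:
```python
from h import *
z=load('w1')
for u,v,h in((232,65,3),(307,65,3),(234,223,21),(303,223,21),(39,26,22),(327,8,22)): print(u,v,np.round(pix(z,u,v,height=h)[:2],1), np.round(pix(z,u,v),1))
s=readout.sense();print(s['eef_pos'],s['tcp_rot'],s['contact_force'])
```

```text
232 65 [520.5  68.3] [520.6  68.1   4.4]
307 65 [580.2  60.9] [580.8  61.3  -0.9]
234 223 [504.9 -60.5] [501.9 -69.1   1.4]
303 223 [564.5 -67.6] [ 5.668e+02 -7.730e+01  4.000e-01]
39 26 [383.9 112.9] [391.4 109.3  32.9]
327 8 [594.1  95.4] [5.993e+02 1.008e+02 3.000e-01]
[530.57773149 -36.46131259 108.25402918] [-3.13362569e+00  3.88983311e-04  1.44850275e+00] [1.03164361 0.08647222 0.70668542]
```

Request:
play_rows --rows '[[0, [-0.5, 0.2, 0], [0, 0, 0]], [0, [-0.5, 0.4, 3], [0, 0, 0]], [0, [-0.5, 0.4, 6], [0, 0, 0]], [0, [-0.5, 0.4, 8], [0, 0, 0]], [0, [-0.5, 0.4, 8], [0, 0, 0]], [0, [-0.5, 0.4, 8], [0, 0, 0]], [0, [-0.5, 0.4, 8], [0, 0, 0]]]'

```text
clock: 2.48
eef_pos: [539.1, -42.2, 33.8]
tcp_rot: [3.138, -0.0, 1.449]
contact_force: [-0.0, -0.9, -0.5]
opening: 1.003
```

Run:
```python
from h import *
s=readout.sense();print(s['eef_pos'],s['tcp_rot'],s['contact_force'],s['qpos'])
save('wrist','w2');save('scene','s2')
z=load('s2');cv2.imwrite('pics/s2c.png',cv2.resize(z['p'][120:290,170:370],None,fx=4,fy=3.5)[:,:,::-1])
```

```text
[539.06538415 -42.22169627  33.82636928] [ 3.13792187e+00 -1.22970155e-04  1.44894366e+00] [-0.00607492 -0.87069131 -0.50385884] [-8.09210832e-02  4.93253689e-01  1.95608832e+00 -4.30293193e-05
  6.88577896e-01  4.09649796e-02]
```

View pics/w2.png

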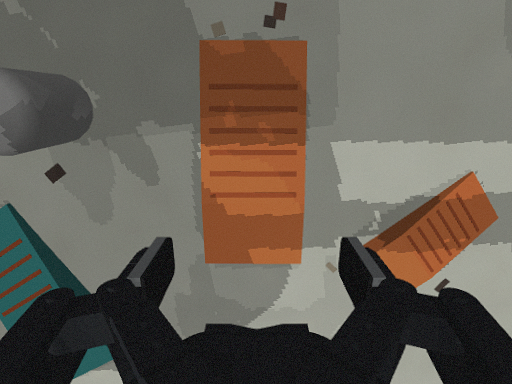

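View pics/s2c.png

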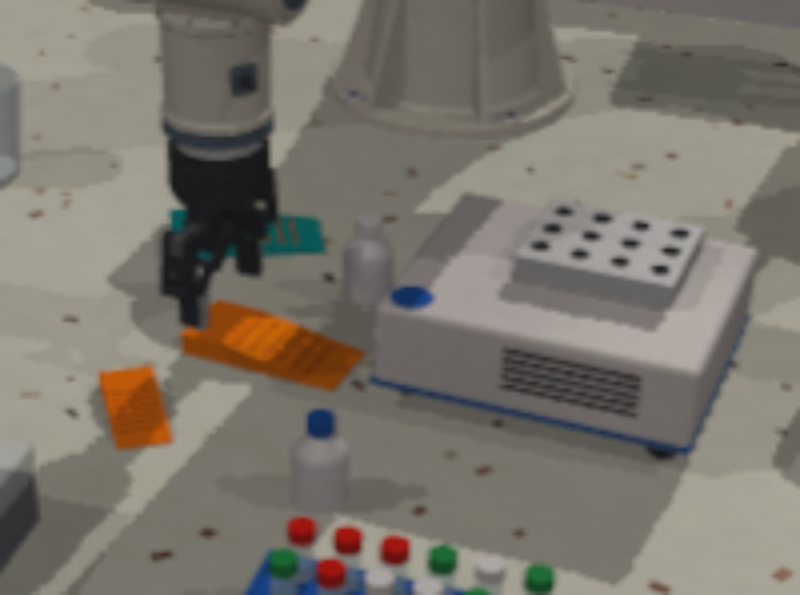

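Request:
play_rows --rows '[[0, [0, 0, 1.5], [0, 0, 0]], [0, [0, 0, 2.8], [0, 0, 0]], [0, [0, 0, 3.2], [0, 0, 0]], [0, [0, 0, 3.2], [0, 0, 0]], [0, [0, 0, 3.2], [0, 0, 0]], [40, [0, 0, 3.2], [0, 0, 0]], [60, [0, 0, 3.2], [0, 0, 0]], [70, [0, 0, 3.2], [0, 0, 0]], [80, [0, 0, 3.2], [0, 0, 0]], [90, [0, 0, 3.2], [0, 0, 0]], [90, [0, 0, 3.2], [0, 0, 0]], [90, [0, 0, 3.2], [0, 0, 0]]]' --squeeze 20

```text
clock: 3.58
eef_pos: [537.4, -42.1, -0.1]
tcp_rot: [3.141, -0.0, 1.449]
contact_force: [-0.9, 0.0, 6.6]
opening: 0.696
```

Run:
```python
from h import *
s=readout.sense();print(s['eef_pos'],s['tcp_rot'],s['contact_force'],s['opening'])
save('wrist','w3')
```

```text
[ 5.37425650e+02 -4.20505761e+01 -5.11548264e-02] [ 3.14077424e+00 -6.29100862e-06  1.44882737e+00] [-0.93820642  0.01510642  6.63387544] 0.6961429154541187
```

View pics/w3.png

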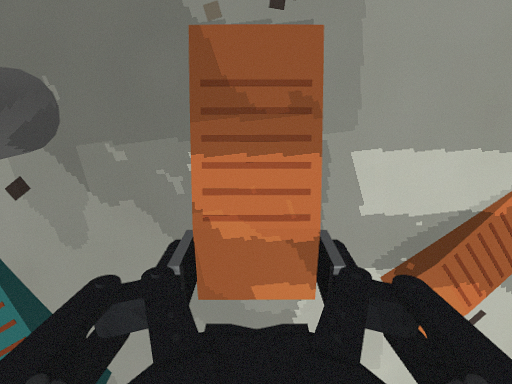

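The wedge is gripped square at its tail (wrist view, columns 190–323, opening 59 mm). Now I'll slide it sideways and turn it to line up with the foot.

Request:
play_rows --rows '[[90, [0.05, 0.4, 0], [0, 0, -0.01]], [90, [0.1, 0.8, 0], [0, 0, -0.02]], [90, [0.15, 1.2, 0], [0, 0, -0.03]], [90, [0.2, 1.6, 0], [0, 0, -0.04]], [90, [0.25, 2.0, 0], [0, 0, -0.05]], [90, [0.25, 2.1, 0], [0, 0, -0.05]], [90, [0.25, 2.1, 0], [0, 0, -0.05]], [90, [0.25, 2.1, 0], [0, 0, -0.05]]]'

```text
clock: 4.3
eef_pos: [558.3, -42.0, -0.1]
tcp_rot: [3.141, 0.0, 1.499]
contact_force: [-0.5, 0.8, 6.8]
opening: 0.699
```

Run:
```python
from h import *
s=readout.sense();print(s['eef_pos'],s['tcp_rot'],s['contact_force'],s['opening'])
save('wrist','w4');save('top','t4');save('scene','s4')
z=load('t4');cv2.imwrite('pics/t4c.png',cv2.resize(z['p'][130:280,135:310],None,fx=4,fy=4,interpolation=2)[:,:,::-1])
```

```text
[ 5.58328619e+02 -4.20490424e+01 -1.08013620e-01] [3.14141144e+00 1.32423027e-05 1.49899516e+00] [-0.45436601  0.80078624  6.81379533] 0.6988997824411165
```

View pics/w4.png

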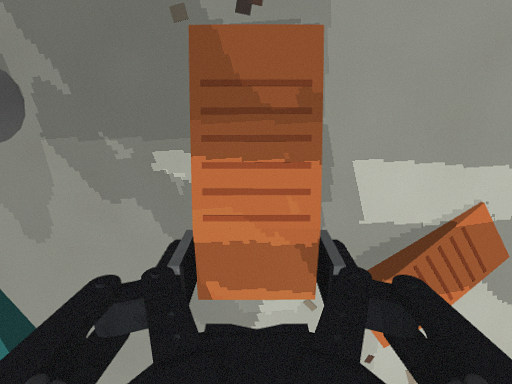

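View pics/t4c.png

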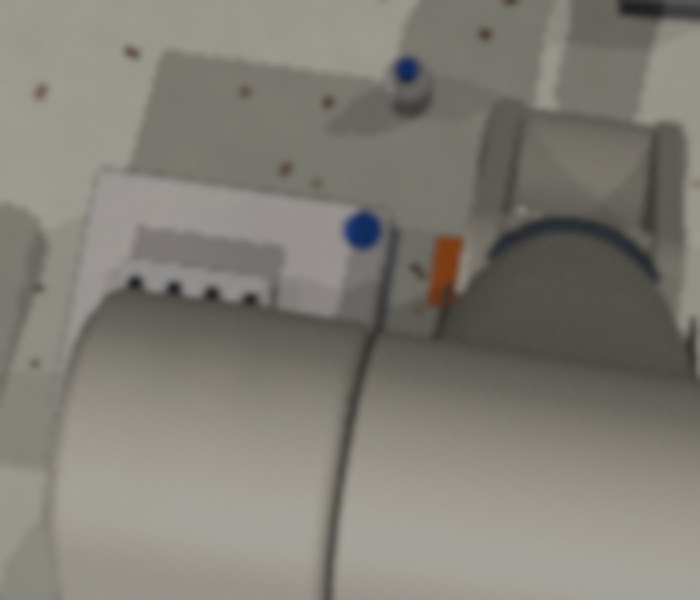

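Request:
play_rows --rows '[[0, [0, 0, 0], [0, 0, 0]], [0, [0, 0, 0], [0, 0, 0]], [0, [0, 0, 0], [0, 0, 0]], [0, [0, 0, 0], [0, 0, 0]], [0, [-2, 0, -0.4], [0, 0, 0]], [0, [-5, 0, -1.0], [0, 0, 0]], [0, [-5.8, 0, -1.0], [0, 0, 0]], [0, [-5.8, 0, -1.0], [0, 0, 0]], [170, [-5.8, 0, -1.0], [0, 0, 0]], [170, [-5.8, 0, -1.0], [0, 0, 0]], [170, [-5.8, 0, -1.0], [0, 0, 0]], [170, [-5.8, 0, -1.0], [0, 0, 0]]]'

```text
clock: 5.45
eef_pos: [553.9, -99.0, 9.1]
tcp_rot: [-3.141, -0.0, 1.5]
contact_force: [0.4, 1.2, -0.5]
opening: 0.458
```

Run:
```python
from h import *
s=readout.sense();print(s['eef_pos'],s['tcp_rot'],s['contact_force'],s['opening'])
save('wrist','w5')
```

```text
[553.88245727 -99.03326459   9.05769538] [-3.14111760e+00 -1.66303204e-04  1.49965837e+00] [ 0.40224442  1.16705172 -0.50362382] 0.4579344953757302
```

View pics/w5.png

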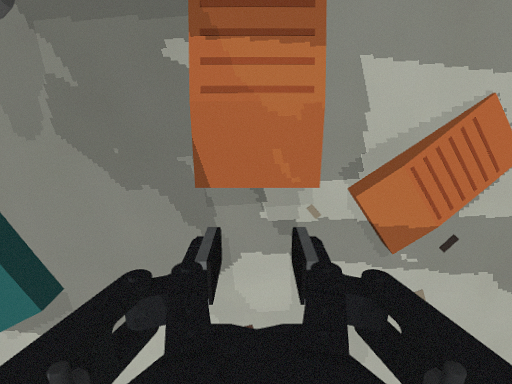

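Request:
play_rows --rows '[[170, [0.5, 0, 0.3], [0, 0, 0]], [170, [1.2, 0, 0.3], [0, 0, 0]], [170, [1.8, 0, 0.3], [0, 0, 0]], [170, [2.3, 0, 0.3], [0, 0, 0]], [170, [2.8, 0, 0.3], [0, 0, 0]], [170, [3.3, 0, 0.3], [0, 0, 0]], [170, [3.9, 0, 0.3], [0, 0, 0]], [170, [4.5, 0, 0.3], [0, 0, 0]], [170, [5.1, 0, 0.3], [0, 0, 0]], [170, [5.7, 0, 0.3], [0, 0, 0]], [170, [6.3, 0, 0.3], [0, 0, 0]], [170, [6.5, 0, 0.3], [0, 0, 0]]]'

```text
clock: 6.5
eef_pos: [558.8, -34.2, 6.3]
tcp_rot: [3.142, -0.0, 1.499]
contact_force: [-0.0, -0.3, 1.2]
opening: 0.331
```

Run:
```python
from h import *
s=readout.sense();print(s['eef_pos'],s['tcp_rot'],s['contact_force'],s['opening'])
save('wrist','w6');save('scene','s6')
z=load('s6');cv2.imwrite('pics/s6c.png',cv2.resize(z['p'][150:290,170:370],None,fx=4,fy=4)[:,:,::-1])
```

```text
[558.75395201 -34.18518496   6.32820661] [ 3.14155306e+00 -1.06236634e-04  1.49923579e+00] [-0.03589674 -0.3239928   1.20034276] 0.33053459158613585
```

View pics/w6.png

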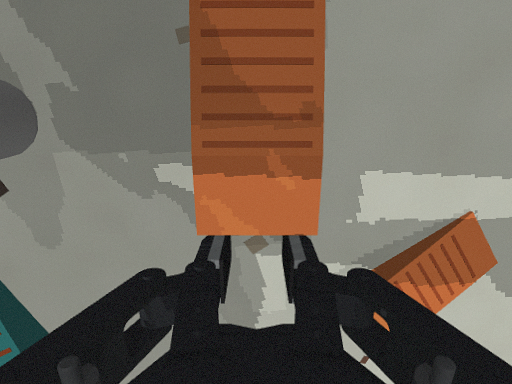

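View pics/s6c.png

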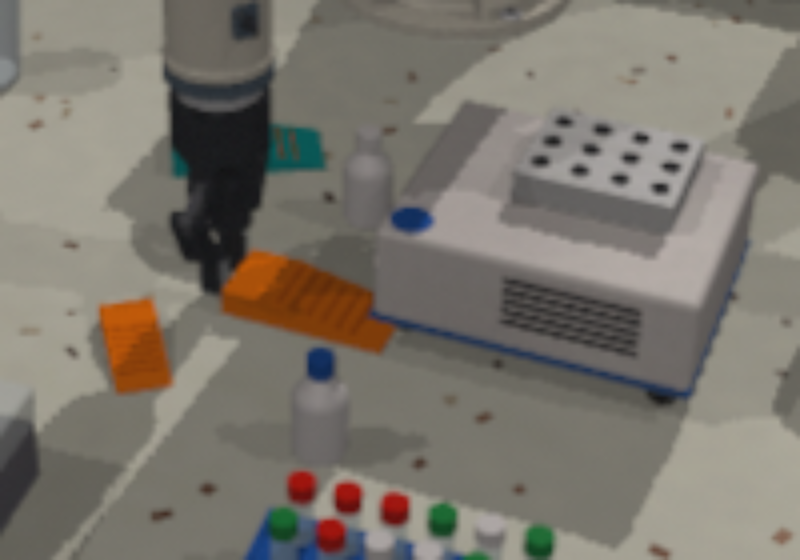

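Run:
```python
from h import *
z=load('w6')
for u,v,h in((196,235,21),(318,235,21)): print(np.round(pix(z,u,v,height=h)[:2],1))
```

```text
[529.3 -20.7]
[590.2 -25. ]
```

Request:
play_rows --rows '[[170, [0.3, 0, 0], [0, 0, 0]], [170, [0.6, 0, 0], [0, 0, 0]], [170, [0.9, 0, 0], [0, 0, 0]], [170, [1.2, 0, 0], [0, 0, 0]], [170, [1.5, 0, 0], [0, 0, 0]], [170, [1.5, 0, 0], [0, 0, 0]]]'

```text
clock: 7.1
eef_pos: [559.8, -19.6, 6.3]
tcp_rot: [3.142, -0.0, 1.499]
contact_force: [-0.4, 0.5, 0.1]
opening: 0.336
```

Request:
play_rows --rows '[[170, [0.15, 0, 0], [0, 0, 0]], [170, [0.3, 0, 0], [0, 0, 0]], [170, [0.45, 0, 0], [0, 0, 0]], [170, [0.6, 0, 0], [0, 0, 0]]]'

```text
clock: 7.43
eef_pos: [560.2, -14.1, 6.3]
tcp_rot: [-3.142, 0.0, 1.499]
contact_force: [0.1, -1.1, 0.6]
opening: 0.332
```

Request:
play_rows --rows '[[170, [0.15, 0, 0], [0, 0, 0]], [170, [0.3, 0, 0], [0, 0, 0]], [170, [0.4, 0, 0], [0, 0, 0]], [170, [0.4, 0, 0], [0, 0, 0]]]'

```text
clock: 7.77
eef_pos: [560.5, -9.9, 6.3]
tcp_rot: [-3.142, -0.0, 1.499]
contact_force: [0.3, -0.5, 0.2]
opening: 0.333
```

Request:
play_rows --rows '[[170, [0.15, 0, 0], [0, 0, 0]], [170, [0.3, 0, 0], [0, 0, 0]], [170, [0.4, 0, 0], [0, 0, 0]], [170, [0.4, 0, 0], [0, 0, 0]]]'

```text
clock: 8.1
eef_pos: [560.7, -5.9, 6.2]
tcp_rot: [-3.141, -0.0, 1.499]
contact_force: [0.1, -0.4, 0.8]
opening: 0.336
```

Request:
play_rows --rows '[[170, [0.15, 0, 0], [0, 0, 0]], [170, [0.3, 0, 0], [0, 0, 0]], [170, [0.4, 0, 0], [0, 0, 0]], [170, [0.4, 0, 0], [0, 0, 0]]]'

```text
clock: 8.43
eef_pos: [561.1, -2.0, 6.3]
tcp_rot: [3.142, 0.0, 1.499]
contact_force: [0.2, -1.1, 0.4]
opening: 0.333
```

Request:
play_rows --rows '[[170, [0.1, 0, 0], [0, 0, 0]], [170, [0.2, 0, 0], [0, 0, 0]], [170, [0.3, 0, 0], [0, 0, 0]], [170, [0.3, 0, 0], [0, 0, 0]]]'

```text
clock: 8.77
eef_pos: [561.2, 0.4, 6.3]
tcp_rot: [-3.142, 0.001, 1.499]
contact_force: [-0.3, -4.6, -0.1]
opening: 0.337
```

Run:
```python
from h import *
s=readout.sense();print(s['eef_pos'],s['contact_force'])
save('wrist','w7');print(readout.sense()['contact_force']);save('scene','s7');print(readout.sense()['contact_force'])
z=load('w7')
for n in('s6','s7'):
  z=load(n);cv2.imwrite('pics/%sd.png'%n,cv2.resize(z['p'][180:260,220:370],None,fx=5,fy=5,interpolation=2)[:,:,::-1])
```

```text
[5.61224895e+02 4.09023467e-01 6.29054294e+00] [-0.30276503 -4.57270238 -0.14594726]
[-1.03880831 -5.37431352 -0.07200728]
[-0.49852565 -4.51975314  0.10076166]
```

View pics/w7.png

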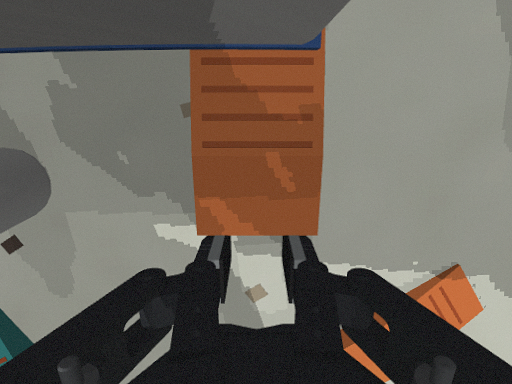

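View pics/s7d.png

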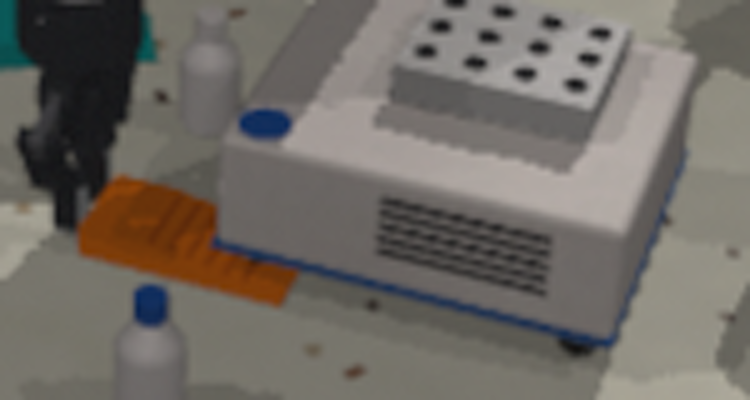

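View pics/s6d.png

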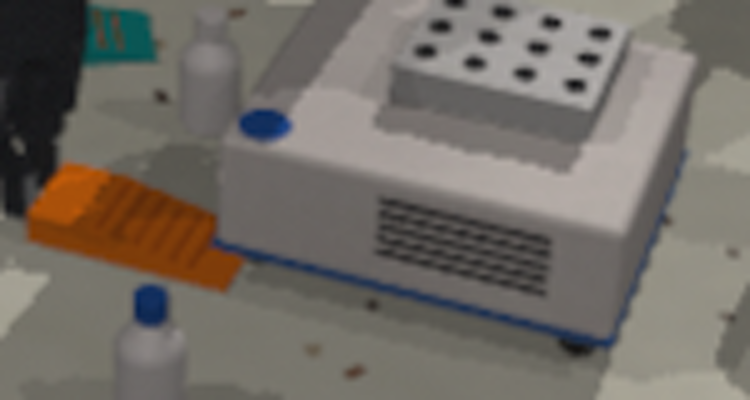

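Request:
play_rows --rows '[[170, [-1, 0, 0], [0, 0, 0]], [170, [-2, 0, 0], [0, 0, 0]], [170, [-2, 0, -3], [0, 0, 0]], [255, [-2, 0, -7], [0, 0, 0]], [255, [-2, 0, -11], [0, 0, 0]], [255, [-2, 0, -14], [0, 0, 0]], [255, [1, 0, -14.5], [0, 0, 0]], [255, [5, 0, -14.5], [0, 0, 0]], [255, [9, 0, -14.5], [0, 0, 0]], [255, [11.8, 0, -14.5], [0, 0, 0]], [255, [11.8, 0, -14.5], [0, 0, 0]], [255, [11.8, 0, -14.5], [0, 0, 0]]]'

```text
clock: 9.87
eef_pos: [569.7, 119.2, 151.2]
tcp_rot: [-3.142, -0.0, 1.501]
contact_force: [-0.1, -0.5, 0.4]
opening: -0.001
```

Run:
```python
from h import *
s=readout.sense();print(s['eef_pos'],s['tcp_rot'],s['contact_force'],s['opening'])
save('wrist','w8');save('scene','s8')
z=load('s8');cv2.imwrite('pics/s8d.png',cv2.resize(z['p'][160:260,200:360],None,fx=5,fy=5,interpolation=2)[:,:,::-1])
```

```text
[569.69879401 119.2241891  151.19362772] [-3.14152337e+00 -8.21131668e-05  1.50102352e+00] [-0.07459483 -0.54181269  0.36521456] -0.0014155411611407641
```

View pics/w8.png

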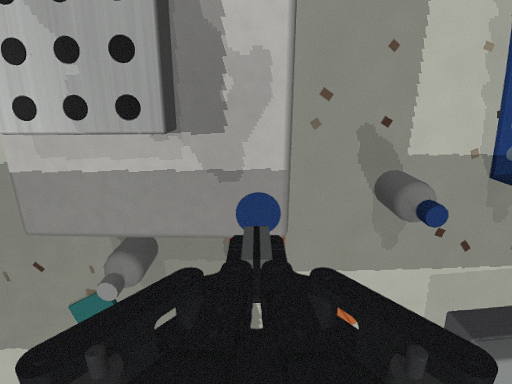

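View pics/s8d.png

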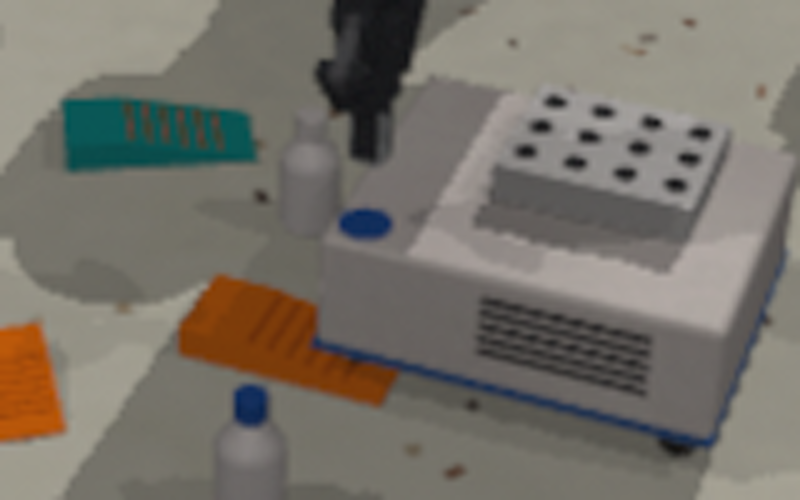

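Request:
play_rows --rows '[[255, [0, 0, 2], [0, 0, 0]], [255, [0, 0, 3.5], [0, 0, 0]], [255, [0, 0, 4.0], [0, 0, 0]], [255, [0, 0, 4.1], [0, 0, 0]], [255, [0, 0, 4.2], [0, 0, 0]], [255, [0, 0, 4.3], [0, 0, 0]], [255, [0, 0, 4.3], [0, 0, 0]]]'

```text
clock: 10.55
eef_pos: [570.2, 118.3, 108.9]
tcp_rot: [3.141, -0.0, 1.498]
contact_force: [0.6, -0.1, 0.1]
opening: 0.002
```

Request:
play_rows --rows '[[255, [0, 0, 0.05], [0, 0, 0]], [255, [0, 0, 0.1], [0, 0, 0]], [255, [0, 0, 0.1], [0, 0, 0]]]'

```text
clock: 10.8
eef_pos: [569.9, 118.6, 107.5]
tcp_rot: [3.141, -0.0, 1.499]
contact_force: [-0.3, -0.3, -0.1]
opening: 0.002
```

Request:
play_rows --rows '[[255, [0, 0, 0.05], [0, 0, 0]], [255, [0, 0, 0.1], [0, 0, 0]], [255, [0, 0, 0.1], [0, 0, 0]], [255, [0, 0, 0.1], [0, 0, 0]]]'

```text
clock: 11.13
eef_pos: [569.9, 118.6, 106.7]
tcp_rot: [3.141, -0.0, 1.499]
contact_force: [-0.3, -0.7, 5.1]
opening: -0.005
```

Request:
play_rows --rows '[[255, [0, 0, 0.05], [0, 0, 0]], [255, [0, 0, 0.1], [0, 0, 0]], [255, [0, 0, 0.1], [0, 0, 0]], [255, [0, 0, 0.1], [0, 0, 0]]]'

```text
clock: 11.47
eef_pos: [570.0, 118.5, 106.5]
tcp_rot: [3.141, -0.0, 1.499]
contact_force: [-4.2, -1.2, 14.0]
opening: 0.0
```

Run:
```python
from h import *
s=readout.sense();print(s['eef_pos'],s['tcp_rot'],s['contact_force'],s['opening'])
save('wrist','w9');save('scene','s9')
for i in range(4):
  grab_frame('scene');s=readout.sense();print(s['eef_pos'],s['contact_force'])
z=load('s9');cv2.imwrite('pics/s9d.png',cv2.resize(z['p'][160:260,200:360],None,fx=5,fy=5,interpolation=2)[:,:,::-1])
# heater tilt from depth: wrist plane fit on top surface before/after
for n in('w8','w9'):
  z=load(n);Q=np.array([pix(z,u,v) for v in range(20,232,4) for u in range(30,288,4) if z['d'][v,u]>0])
  Q=Q[abs(Q[:,2]-107)<6]
  for _ in range(3):
    A=np.c_[Q[:,:2]-[500,200],np.ones(len(Q))];c,*_=np.linalg.lstsq(A,Q[:,2],rcond=None);Q=Q[abs(A@c-Q[:,2])<3]
  print(n,len(Q),c)
```

```text
[570.04573251 118.53761582 106.47180537] [ 3.14085200e+00 -1.23015150e-04  1.49885257e+00] [-4.19464934 -1.24247503 14.00022305] 0.00029884582457181534
[570.0887599  118.56106642 106.50029598] [-3.70433939 -1.17586324 13.61788223]
[570.06520621 118.54227708 106.48271017] [-3.44049351 -1.01258394 14.26072002]
[570.08607867 118.55409943 106.50233046] [-3.87424602 -1.27601465 14.33731793]
[570.06072005 118.54733865 106.48102766] [-4.0951452  -0.89867794 13.91820915]
w8 2384 [ 2.10152095e-04 -2.71453443e-03  1.07311950e+02]
w9 2502 [-1.43361692e-03 -1.46754771e-03  1.07214282e+02]
```

View pics/s9d.png

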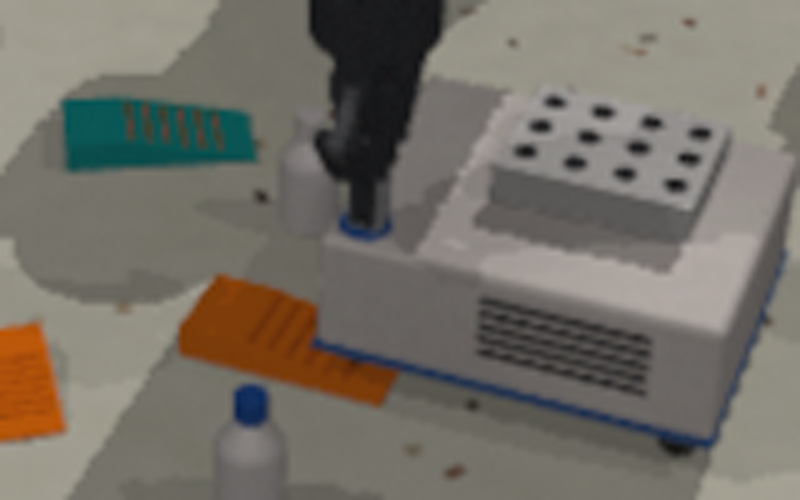

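Run:
```python
from h import *
s=readout.sense();print(s['clock'],s['eef_pos'],s['contact_force']);print(r.sign_off())
```

```text
11.7667 [570.06072005 118.54733865 106.48102766] [-4.0951452  -0.89867794 13.91820915]
the job is handed in; nothing more can be done
None
```

The wedge is under the short foot, the heater no longer rocks, and I handed the job in at 11.8 s while still pressing on the blue dot.

**What I did:**
- I lined up the large orange wedge with the foot by gripping it lightly at the tail and sliding it along the bench.
- I released it and pushed it in from its back face with two fingers until it met the foot. The push force rose from about 1 N to 4.6 N.
- I then pressed the dot with closed fingers.

**Last checks:**
- **Press:** it held steady at about 14 N down, within about 1 mm of the dot's measured position. About 4 N of sideways force went with it.
- **Dip:** the fingertips sank only about 0.2 mm as the press went from 5 to 14 N, where a loose heater would have dipped several millimetres.
- **Level:** from the wrist camera's depth picture, the heater's top tilted by about 0.002 rad both before and during the press.
- **Wedge:** it lies flat, with the foot about 42 mm ahead of its centre and roughly on its centre line. This comes from fingertip and camera positions, because the foot itself was hidden.
- **Heater and bystanders:** the pictures show no movement of the heater or the two bottles. The arm stayed well clear of the cups and jar, but I did not measure those again at the end.

No check failed or disagreed, apart from differences of about 3 mm between the cameras.

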